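# Zero the power meter, then hold the bar light over the line detector

## Task

Zero the optical power meter first, while the bar light is still parked on its rest: turn the knob on top of the meter until its white pointer stands on the green zero mark. Then take the bar light by its orange handle, lift it over the row of optics, and hold it level about a centimetre above the line detector, centred and lengthwise along the detector's window, without the light ever touching the detector. Finish while still holding the light there; do not bump the optics or shift anything else on the table.

Things in the scene. Friction and masses are not known exactly. Their poses are not given: they have to be found in the camera images.
- zero_knob (a joint): Turning angle of the meter's zero knob, rad: 0 when the white pointer stands on the green zero mark, positive when the pointer stands clockwise of it seen from above; it can turn from -1.6 to 1.6, rubs lightly (about 0.05 N m) and stays where it is left.
- knob_grip (a point): The knob's grip: a dark grey upright bar 56 mm long, 14 mm wide and 34 mm tall on a round disc 48 mm across. This point lies on the knob's vertical turning axis, 12 mm below the bar's top and 21 mm above the disc; its x axis runs along the bar towards the end with the white pointer, z is up; it turns with the knob.
- meter: Optical power meter: beige box 110 (x) by 200 (y) by 60 mm high, fixed on the table, origin at the centre of its underside. On top: a teal display on the -y half and the zero knob on the +y half, its axis 45 mm from the centre. Black tick marks every 15 degrees surround the knob; the broad green one, on the +x side of the knob, is zero.
- light_grip (a point): Bar light: an aluminium bar 110 mm long (x), 40 mm wide (y) and 26 mm high, with an orange upright handle block on its middle, 44 mm long (x), 26 mm wide (y), 52 mm high, top 78 mm above the underside; 0.17 to 0.35 kg. This point is the centre of the handle, 52 mm above the underside; z is up. It stands loose on its rest.
- light_face (a point): Centre of the bar light's underside (its lit face), 52 mm straight below light_grip; x along the bar, z up.
- light: The bar light itself; its origin is the same point as light_face, with the same axes.
- rest: Blue parking rest fixed on the table: plate 150 (x) by 70 by 6 mm with two black rubber ledges, tops 20 mm above the table, on which the light stands with its length along x. Origin at the centre of its underside.
- detector: Line detector fixed on the table: dark green head 130 (x) by 56 (y) mm, its flat top 75 mm above the table, on a short pillar and foot. Origin at the centre of the underside of the foot. A white-framed dark window 90 by 12 mm runs along x on the middle of its top.
- detector_face (a point): Centre of the detector's top (middle of the window), 75 mm above the table; x along the window, z up.
- optics: Obstacle, fixed between the rest and the detector: black plate 260 (x) by 90 (y) by 12 mm with a laser module, two lenses and a white card on posts in a row along x; tops up to 150 mm above the table, uprights within 32 mm of the row's middle line. Origin at the centre of its underside.
- mug: Blue mug, 80 mm across, 90 mm high, origin at centre of underside. Leave alone.
- lens_jar: Small jar, 50 mm across, 60 mm high, origin at centre of underside. Leave alone.
- driver: Screwdriver lying on the table, 190 mm long along its x axis. Leave alone.
- parts_tray: Grey divided tray 130 by 100 by 35 mm, origin at centre of underside. Leave alone.
- lens_tube: Black tube standing up, 31 mm across, 40 mm high, origin at centre of underside. Leave alone.
- spare_post: Steel post 13 mm across, 75 mm high, standing on a 32 mm foot, origin at centre of underside. Leave alone.
- lens_case: Dark wooden case 70 by 50 by 25 mm, origin at centre of underside. Leave alone.

How it is judged:
On the way, in this order (a step that is already met when the one before it is completed fails the run):
1. the knob's pointer stands on the zero mark while the light is still parked (value of joint zero_knob between -0.12 and 0.12 rad and distance of light_face from where it was at the start of the episode below 0.02 m), for 0.3 s.
2. the light is held above the detector, aligned and not touching (z of light_face in the frame of detector_face between 0.003 and 0.018 m and horizontal distance between light_face and detector_face below 0.009 m and angle between the x axis of light_face and the x axis of detector_face, either way round below 0.13 rad and angle between light_face's own z axis and vertical below 0.12 rad and contact force between the fingers and light above 1 N and contact force between light and detector below 0.05 N and contact force between light and rest below 0.05 N and linear speed of light below 0.03 m/s), for 0.3 s.
At the end, for the whole second after the job is handed in: The knob is within 0.12 rad of zero; the light is held by the fingers with its underside 3 to 18 mm above the detector's top, centred within 9 mm, its length within 0.13 rad of the window's, level within 0.12 rad, still, touching neither the detector nor the rest (all of step 2 and value of joint zero_knob between -0.12 and 0.12 rad); the arm keeps its last pose, push and grip.
It fails at once if the light touches the detector (contact force between light and detector above 0.3 N).
It fails at once if the optics are bumped (contact force between optics and anything else above 1 N).
It fails at once if something else on the table is shifted by more than 15 mm (distance of any of mug, lens_jar, driver, parts_tray, lens_tube, spare_post, lens_case from where it was at the start of the episode above 0.015 m).
It also fails if it takes over 64 s, if anything falls off the work surface, if the arm or the gripper's body presses on something with over 40 N, if the wrist force passes 120 N, or if a joint passes its speed limit or range.

## Robot

A 6-joint arm with a two-finger parallel gripper is mounted at the origin on the work surface. World frame = base frame: x ahead of the robot, y to its left, z up, the work surface at z = 0. Lengths are in m, angles in rad, forces in N, time in s.
With the tool pointing down it reaches from about 0.25 to 0.725 m from the base axis. Payload 4 kg.
Tool frame: the origin (TCP) lies midway between the tips of the shut fingers; the grasp point (between the pads) lies 19 mm behind it (bot.grip_point_offset is the distance from the TCP to the grasp point, in m); z points along the fingers, y is the line along which they close (so a half turn about z gives the same grasp; the last joint's range is limited). The gripper opens to 85 mm and grips with 20 to 120 N. Pads are 22 mm wide; open, the fingers measure 114 mm over their backs; the gripper's body (76 mm by 85 mm) begins 54 mm behind the grasp point. The pads swing forward as they close: fully open they stand 13 mm farther back than shut.
Start: joints at [-1.29, 0.241, 0.005, 1.335, 0, 1.571], TCP at [0.139, -0.48, 0.231] pointing down, gripper open.
Joint ranges: [-2.72, 2.72], [-1.05, 1.87], [-1.09, 1.28], [-1.99, 2.15], [-1.42, 1.44], [-3.14, 3.14]. Speed limits (rad/s): [2.79, 2.79, 3.14, 3.14, 3.14, 3.14].

## Interface

Orientations are given as a unit quaternion [x, y, z, w].
In Python, from workcell import bot gives the robot as it stands.
- The arm moves only by the tool step_arm, never from a script. Its argument "targets" is text: rows parted by semicolons, each of 7 numbers parted by spaces: the opening, from -1 (shut) to 1 (fully open), so that 0 is half open, then the shift along the world's x, y, z normalised to -1 to 1, where 1 is 0.5 m, then the turn, a rotation vector about the world's x, y, z normalised to -1 to 1, where 1 is pi/4 rad. In form: gripper x y z wx wy wz; .... A call has 1 to 10 rows; each row is the pose to reach, as a shift and turn from the pose commanded when the call began; what a row does not reach only later rows make up. A row lasts 1/12 s, in which the tool goes at most 41.7 mm and 7.16 degrees, less where a joint would pass 70% of its speed; a pose out of reach is approached as far as the arm can. A call with a number of a shift or a turn outside -1 to 1 is refused whole. A call with a gripper value outside its range is refused whole. The fingers move at their own pace and stop on an object; the grip force is fixed at half the most. Time passes only in rows, so rows that repeat a pose let the fingers close. It gives the time, the measured TCP pose, the force, the opening and the grip force at its end, in the units of the state.
- bot.get_obs(): the state, without advancing time (a new reading comes with each control period).
- bot.camera(name): name is "scene" or "top"; returns the picture (384x512x3 uint8, red, green, blue); there is no depth.
- bot.camera_info(name): a dict with "vertical_fov" (degrees; the focal length in pixels is half the picture's height over the tangent of half this angle, whatever the lens; pixels are square), "cx", "cy" (the principal point, pixels), "pose" (4x4, takes a point from camera to world coordinates). Camera axes: x right, y up, looking along -z (the intrinsics and any distortion apply to the point x, -y, -z); pixel columns grow to the right and rows downward; lengths in m; the calibration is good to about 2 mm. A picture is of the moment at which its call begins. camera_info takes no time and is no camera call.
- bot.job_done(): hands the job in; it is judged then, once.
The state is a dict: "clock": time; "joint_pos": joint angles; "joint_vel": joint speeds; "tau": joint torques, N m; "eef_pos": TCP position; "tool_rot": TCP orientation; "ft_force": force on the tool from outside, world axes, zero at the start; "ft_torque": the same for the moment, N m; "grip_width": finger opening in m; "grasp_force": force on a finger pad.
Only numpy, scipy, OpenCV 4.12 (cv2) and the standard library are available. Lean on these libraries where they do the work, as an engineer would, in place of code of your own. Each camera call takes 0.05 s, during which the arm holds its last target. There are 200 camera calls.

## Working session

There is one attempt and no reset: what is moved stays moved. The work goes in short steps, Python scripts to look and compute and a tool call to move; the robot and the scene stay as the last step left them, time stands still between calls to the robot, and variables do not carry over. Pictures are saved under pics/ and viewed, at most 10 in all, crops included, and the job is handed in when it is done.

Besides the shell and the picture viewer there is one more tool, called after "Request:" as name(argument=value, ...) on one line, values as JSON. step_arm: Moves the arm, as the interface text tells. Scaled input: -1 to 1 covers 0.5 m each way for a shift and pi/4 rad each way for a turn. Its arguments: {"type":"object","properties":{"targets":{"type":"string"}},"required":["targets"]}

```bash
mkdir -p pics; python3 - <<'E'
from workcell import bot
import cv2
for n in("top","scene"):
    im=bot.camera(n); cv2.imwrite(f"pics/{n}0.png",cv2.resize(im[:,:,::-1],None,fx=1.5,fy=1.5,interpolation=cv2.INTER_CUBIC))
    i=bot.camera_info(n);print(n,i)
o=bot.get_obs();print(o["clock"],o["eef_pos"],o["tool_rot"],o["grip_width"])
E
```

```text
top {'vertical_fov': 45.72499004846499, 'cx': 261.70798780928624, 'cy': 188.2780037795225, 'pose': array([[-0.01297782,  0.99056761, -0.13640891,  0.30210303],
       [-0.99985875, -0.01431284, -0.00881061,  0.00884145],
       [-0.0106799 ,  0.1362753 ,  0.99061344,  1.40962957],
       [ 0.        ,  0.        ,  0.        ,  1.        ]])}
scene {'vertical_fov': 54.46515392246536, 'cx': 255.7876235636567, 'cy': 186.2020867971658, 'pose': array([[ 6.51791783e-01, -6.09961975e-01,  4.50681551e-01,
         9.70030508e-01],
       [ 7.58397761e-01,  5.23786198e-01, -3.87918620e-01,
        -4.03069030e-01],
       [ 5.54831747e-04,  5.94638048e-01,  8.03993336e-01,
         9.34399177e-01],
       [ 0.00000000e+00,  0.00000000e+00,  0.00000000e+00,
         1.00000000e+00]])}
0.1 [ 0.13839581 -0.47988095  0.23052019] [ 9.90161104e-01  1.39929018e-01 -1.32051135e-04 -9.17086986e-04] 0.08542288555571032
```

View pics/top0.png

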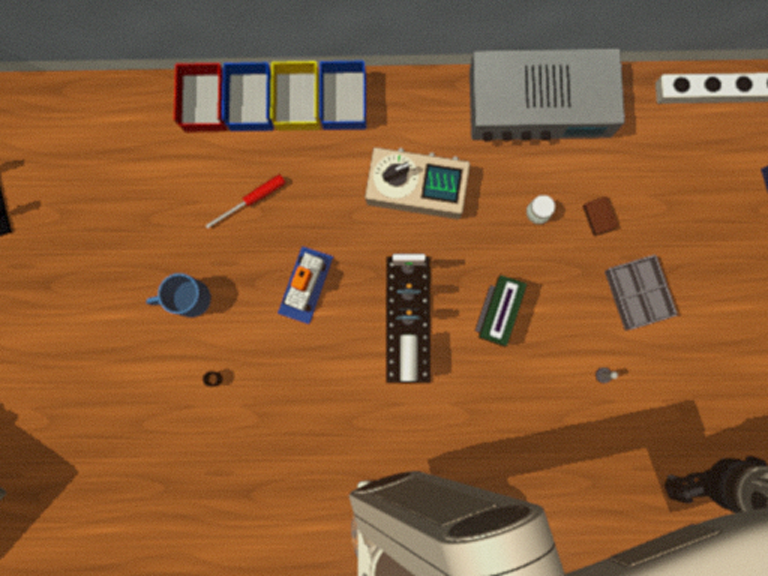

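View pics/scene0.png

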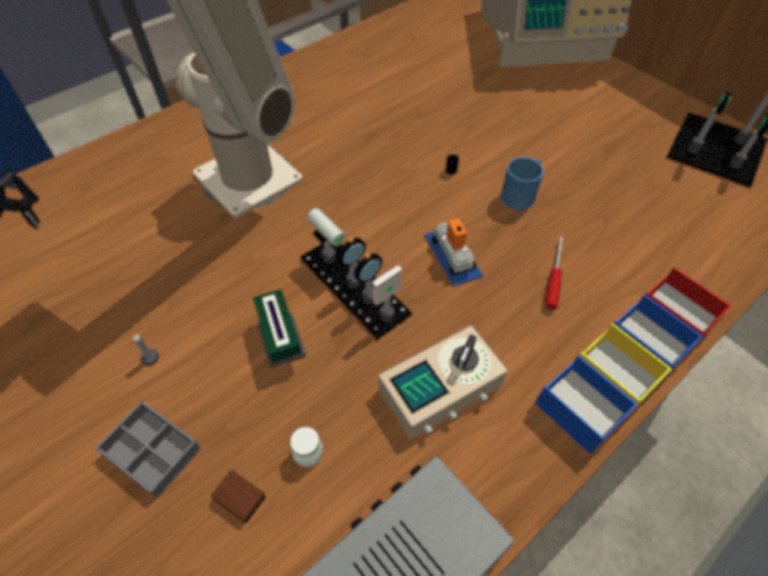

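```bash
cat > h.py <<'E'
from workcell import bot
import numpy as np, cv2
def crop(n,x0,y0,x1,y1,s,f):
    im=bot.camera(n)[y0:y1,x0:x1,::-1]; cv2.imwrite(f"pics/{f}.png",cv2.resize(im,None,fx=s,fy=s,interpolation=cv2.INTER_CUBIC))
def ray(n,u,v):
    i=bot.camera_info(n);f=192/np.tan(np.radians(i["vertical_fov"])/2);P=i["pose"]
    return P[:3,3],P[:3,:3]@np.array([(u-i["cx"])/f,-(v-i["cy"])/f,-1])
def at(n,u,v,z):
    o,d=ray(n,u,v);return (o+d*(z-o[2])/d[2])[:2]
def px(n,p):
    i=bot.camera_info(n);f=192/np.tan(np.radians(i["vertical_fov"])/2);P=i["pose"]
    c=P[:3,:3].T@(np.array(p)-P[:3,3]);return np.array([i["cx"]-f*c[0]/c[2],i["cy"]+f*c[1]/c[2]])
E
python3 -c "
from h import *
crop('top',180,95,355,235,4,'t1')
crop('scene',165,140,345,285,4,'s1')"
```

```text
(no output)
```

View pics/t1.png

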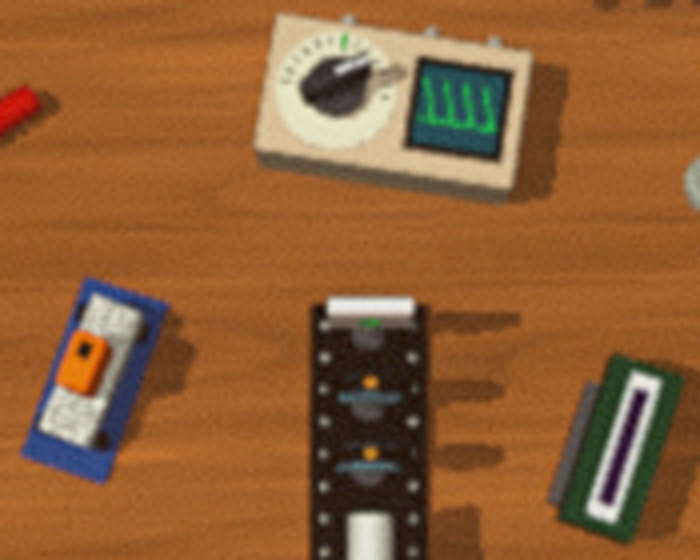

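View pics/s1.png

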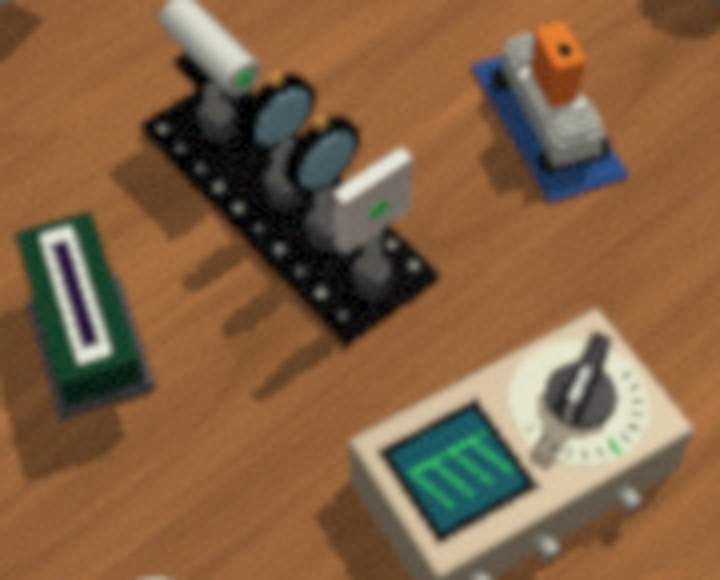

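```bash
python3 - <<'E'
from h import *
np.set_printoptions(precision=4,suppress=True)
T=lambda u,v,z:at('top',180+u/4-.375,95+v/4-.375,z)
S=lambda u,v,z:at('scene',165+u/4-.375,140+v/4-.375,z)
A=lambda a,b:np.degrees(np.arctan2(*(a-b)[::-1]))
def show(l,ps): ps=np.array(ps);print(l,ps.mean(0),'edges',[round(float(np.linalg.norm(ps[i]-ps[i-1])),4) for i in range(len(ps))],'ang',[round(A(ps[i],ps[i-1]),1) for i in range(len(ps))])
show('dethead',[T(617,355,.075),T(684,375,.075),T(632,543,.075),T(558,520,.075)])
show('detwin',[T(632,370,.075),T(663,377,.075),T(612,525,.075),T(585,515,.075)])
show('detheadS',[S(18,234,.075),S(90,214,.075),S(133,375,.075),S(64,403,.075)])
show('detwinS',[S(40,233,.075),S(73,225,.075),S(112,353,.075),S(80,365,.075)])
show('bar',[T(92,292,.046),T(143,312,.046),T(95,445,.046),T(42,425,.046)])
show('rest',[T(90,278,.006),T(170,302,.006),T(104,482,.006),T(22,456,.006)])
print('dot',T(85,350,.098),S(565,48,.098)); show('hS',[S(535,30,.098),S(567,23,.098),S(583,55,.098),S(550,70,.098)])
show('meter',[T(278,14,.06),T(532,50,.06),T(514,190,.06),T(257,150,.06)])
show('meterS',[S(350,443,.06),S(598,310,.06),S(692,430,.06),S(436,573,.06)])
show('disp',[T(420,57,.06),T(514,70,.06),T(501,160,.06),T(406,145,.06)])
print('dial',T(336,90,.06),S(580,400,.06),'green',T(344,42,.06),S(614,447,.06))
show('bar ends',[T(305,103,.1),T(370,57,.1)])
show('pointer',[T(335,75,.1),T(368,57,.1)]); show('pointerS',[S(588,365,.1),S(572,395,.1)])
E
```

```text
dethead [ 0.4286 -0.1949] edges [0.1301, 0.0513, 0.1302, 0.0562] ang [np.float64(-21.3), np.float64(-107.7), np.float64(160.9), np.float64(71.9)]
detwin [ 0.4296 -0.1951] edges [0.1131, 0.0233, 0.1161, 0.0209] ang [np.float64(-19.7), np.float64(-103.8), np.float64(159.2), np.float64(68.8)]
detheadS [ 0.4355 -0.2011] edges [0.1412, 0.0514, 0.1361, 0.0474] ang [np.float64(159.2), np.float64(68.8), np.float64(-22.6), np.float64(-104.9)]
detwinS [ 0.428  -0.1959] edges [0.1129, 0.0233, 0.11, 0.0221] ang [np.float64(160.1), np.float64(66.4), np.float64(-20.6), np.float64(-106.4)]
bar [0.4974 0.199 ] edges [0.108, 0.0421, 0.1073, 0.0431] ang [np.float64(-20.2), np.float64(-112.4), np.float64(160.3), np.float64(68.6)]
rest [0.4946 0.2018] edges [0.1488, 0.0659, 0.1495, 0.0671] ang [np.float64(-20.5), np.float64(-107.7), np.float64(160.0), np.float64(71.7)]
dot [0.5034 0.1977] [0.5012 0.1982]
hS [0.4956 0.1972] edges [0.0408, 0.0258, 0.0336, 0.0296] ang [np.float64(151.2), np.float64(65.5), np.float64(-24.6), np.float64(-100.8)]
meter [ 0.6984 -0.0328] edges [0.1085, 0.1969, 0.1108, 0.1976] ang [np.float64(-9.0), np.float64(-99.3), np.float64(171.3), np.float64(80.0)]
meterS [ 0.6985 -0.0348] edges [0.1025, 0.1974, 0.1055, 0.1951] ang [np.float64(170.5), np.float64(80.0), np.float64(-10.8), np.float64(-100.8)]
disp [ 0.6919 -0.0824] edges [0.0701, 0.0725, 0.0714, 0.073] ang [np.float64(-9.9), np.float64(-99.1), np.float64(170.5), np.float64(79.9)]
dial [0.7074 0.0121] [0.7052 0.0123] green [0.7453 0.0055] [0.7435 0.0045]
bar ends [0.7031 0.0108] edges [0.0597, 0.0597] ang [np.float64(125.3), np.float64(-54.7)]
pointer [0.7136 0.0003] edges [0.0281, 0.0281] ang [np.float64(118.5), np.float64(-61.5)]
pointerS [0.7073 0.0036] edges [0.0247, 0.0247] ang [np.float64(110.3), np.float64(-69.7)]
```

Request:
step_arm(targets="0 0.57 0.49 0.06 0 0 1;0 0.57 0.49 0.06 0 0 1;0 0.57 0.49 0.06 0 0 1;0 0.57 0.49 0.06 0 0 1;0 0.57 0.49 0.06 0 0 1;0 0.57 0.49 0.06 0 0 1;0 0.57 0.49 0.06 0 0 1;0 0.57 0.49 0.06 0 0 1;0 0.57 0.49 0.06 0 0 1;0 0.57 0.49 0.06 0 0 1")

```text
clock: 1.03
eef_pos: [0.4283, -0.2311, 0.2616]
tool_rot: [0.859, 0.512, 0.002, 0.0]
ft_force: [0.1, -0.4, 0.0]
grip_width: 0.0425
grasp_force: 0.0
```

Request:
step_arm(targets="0 0.566 0.491 -0.1 0 0 1;0 0.566 0.491 -0.1 0 0 1;0 0.566 0.491 -0.1 0 0 1;0 0.566 0.491 -0.1 0 0 1;0 0.566 0.491 -0.1 0 0 1;0 0.566 0.491 -0.1 0 0 1;0 0.566 0.491 -0.1 0 0 1;0 0.566 0.491 -0.1 0 0 1;0 0.566 0.491 -0.1 0 0 1;0 0.566 0.491 -0.1 0 0 1")

```text
clock: 1.87
eef_pos: [0.7093, 0.0155, 0.2044]
tool_rot: [0.599, 0.801, -0.001, -0.003]
ft_force: [-1.5, -0.5, -2.2]
grip_width: 0.0425
grasp_force: 0.0
```

Request:
step_arm(targets="0 -0.006 -0.008 -0.12 0 0 0.3;0 -0.006 -0.008 -0.12 0 0 0.3;0 -0.006 -0.008 -0.12 0 0 0.3;0 -0.006 -0.008 -0.12 0 0 0.3;0 -0.006 -0.008 -0.12 0 0 0.3;0 -0.006 -0.008 -0.12 0 0 0.3")

```text
clock: 2.37
eef_pos: [0.705, 0.0057, 0.1543]
tool_rot: [0.504, 0.864, 0.001, 0.002]
ft_force: [0.8, 0.1, -0.3]
grip_width: 0.043
grasp_force: 0.0
```

```bash
python3 - <<'E'
from h import *
np.set_printoptions(precision=4,suppress=True)
o=bot.get_obs();print(o["eef_pos"],o["tool_rot"],o["joint_pos"])
crop('scene',260,190,350,260,8,'s2')
E
```

```text
[0.705  0.0057 0.1543] [0.504  0.8637 0.0012 0.002 ] [0.008  0.6959 0.5211 1.3913 0.     1.0645]
```

View pics/s2.png

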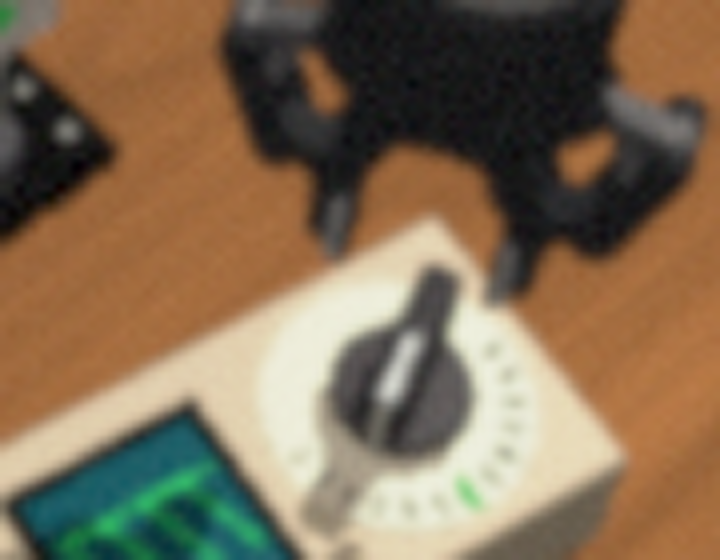

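```bash
python3 - <<'E'
from h import *
np.set_printoptions(precision=4,suppress=True)
S=lambda u,v,z:at('scene',260+u/8-.44,190+v/8-.44,z)
for z in (.095,.1,.105):
  for a,b in (((438,275),(388,400)),((418,335),(390,395))):
    p,q=S(*a,z),S(*b,z);d=q-p;print(z,(p+q)/2,np.linalg.norm(d),np.degrees(np.arctan2(d[1],d[0])))
print(S(405,390,.068))
E
```

```text
0.095 [0.7023 0.0154] 0.04998633062998847 -64.37420288677933
0.095 [0.7075 0.0057] 0.02423755133575658 -67.15500837467107
0.1 [0.7039 0.0129] 0.04968857997683948 -64.3742028867795
0.1 [0.7091 0.0033] 0.024093176930794297 -67.15500837467113
0.105 [0.7055 0.0104] 0.04939082932369044 -64.3742028867795
0.105 [0.7107 0.0009] 0.023948802525832015 -67.15500837467117
[0.7059 0.0124]
```

Request:
step_arm(targets="0 0.002 0.009 -0.08 0 0 -0.03;0 0.002 0.009 -0.14 0 0 -0.03;0 0.002 0.009 -0.146 0 0 -0.03;0 0.002 0.009 -0.146 0 0 -0.03;0 0.002 0.009 -0.146 0 0 -0.03;-1 0.002 0.009 -0.146 0 0 -0.03;-1 0.002 0.009 -0.146 0 0 -0.03;-1 0.002 0.009 -0.146 0 0 -0.03;-1 0.002 0.009 -0.146 0 0 -0.03;-1 0.002 0.009 -0.146 0 0 -0.03")

```text
clock: 3.25
eef_pos: [0.7064, 0.0107, 0.0814]
tool_rot: [0.513, 0.858, 0.001, 0.002]
ft_force: [0.8, 0.2, 5.7]
grip_width: 0.0134
grasp_force: 60.5
```

Request:
step_arm(targets="-1 0 0 0 0 0 0;-1 0 0 0 0 0 0;-1 0 0 0 0 0 0")

```text
clock: 3.5
eef_pos: [0.7064, 0.0107, 0.0814]
tool_rot: [0.513, 0.858, 0.001, 0.002]
ft_force: [0.5, 0.5, 6.4]
grip_width: 0.0129
grasp_force: 60.5
```

```bash
python3 - <<'E'
from h import *
np.set_printoptions(precision=4,suppress=True)
o=bot.get_obs();q=o["tool_rot"];print(o["eef_pos"],np.degrees(2*np.arctan2(q[1],q[0])),o["ft_force"],o["ft_torque"],o["grip_width"],o["grasp_force"])
E
```

```text
[0.7064 0.0107 0.0814] 118.24058082355823 [0.4952 0.5206 6.4067] [0.0646 0.0604 0.0001] 0.012897986145035635 60.54183483123779
```

Request:
step_arm(targets="-1 0 0 0.006 0 0 0.1;-1 0 0 0.006 0 0 0.2;-1 0 0 0.006 0 0 0.3;-1 0 0 0.006 0 0 0.4;-1 0 0 0.006 0 0 0.5;-1 0 0 0.006 0 0 0.6;-1 0 0 0.006 0 0 0.7;-1 0 0 0.006 0 0 0.8;-1 0 0 0.006 0 0 0.9;-1 0 0 0.006 0 0 1")

```text
clock: 4.33
eef_pos: [0.7069, 0.0113, 0.0815]
tool_rot: [0.144, 0.99, 0.001, 0.002]
ft_force: [6.3, 1.4, -4.6]
grip_width: 0.0129
grasp_force: 60.4
```

Request:
step_arm(targets="-1 0 0 0 0 0 0.08;-1 0 0 0 0 0 0.16;-1 0 0 0 0 0 0.16;-1 0 0 0 0 0 0.16;-1 0 0 0 0 0 0.16")

```text
clock: 4.75
eef_pos: [0.7069, 0.0115, 0.0815]
tool_rot: [0.083, 0.997, 0.001, 0.002]
ft_force: [6.3, 1.8, -4.6]
grip_width: 0.0129
grasp_force: 60.3
```

```bash
python3 - <<'E'
from h import *
np.set_printoptions(precision=4,suppress=True)
o=bot.get_obs();q=o["tool_rot"];print(o["eef_pos"],np.degrees(2*np.arctan2(q[1],q[0])),o["ft_force"],o["ft_torque"],o["grip_width"],o["grasp_force"])
E
```

```text
[0.7069 0.0115 0.0815] 170.47742003229055 [ 6.3225  1.8481 -4.5643] [ 0.464  -1.2462  0.0313] 0.012923051470646714 60.28831422328949
```

Request:
step_arm(targets="0.2 0 0 0 0 0 0;0.2 0 0 0 0 0 0;0.2 0 0 0 0 0 0;0.2 0 0 0 0 0 0;0.2 0 0 0.05 0 0 0;0.2 0 0 0.1 0 0 0;0.2 0 0 0.18 0 0 0;0.2 0 0 0.26 0 0 0;0.2 0 0 0.32 0 0 0")

```text
clock: 5.5
eef_pos: [0.7047, 0.0104, 0.2455]
tool_rot: [0.083, 0.997, 0.0, 0.002]
ft_force: [1.0, 0.5, 0.2]
grip_width: 0.0513
grasp_force: 0.0
```

Request:
step_arm(targets="1 -0.42 0.375 0 0 0 -0.23;1 -0.42 0.375 0 0 0 -0.23;1 -0.42 0.375 0 0 0 -0.23;1 -0.42 0.375 0 0 0 -0.23;1 -0.42 0.375 0 0 0 -0.23;1 -0.42 0.375 0 0 0 -0.23;1 -0.42 0.375 0 0 0 -0.23;1 -0.42 0.375 0 0 0 -0.23;1 -0.42 0.375 0 0 0 -0.23")

```text
clock: 6.25
eef_pos: [0.4935, 0.1991, 0.2423]
tool_rot: [0.171, 0.985, 0.0, 0.001]
ft_force: [0.3, -0.1, 0.1]
grip_width: 0.0853
grasp_force: 0.0
```

```bash
python3 - <<'E'
from h import *
np.set_printoptions(precision=4,suppress=True)
o=bot.get_obs();q=o["tool_rot"];print(o["clock"],o["eef_pos"],np.degrees(2*np.arctan2(q[1],q[0])),o["grip_width"])
crop('top',180,95,355,235,4,'t2')
E
```

```text
6.25 [0.4935 0.1991 0.2423] 160.2690594129606 0.08534433831433245
```

View pics/t2.png

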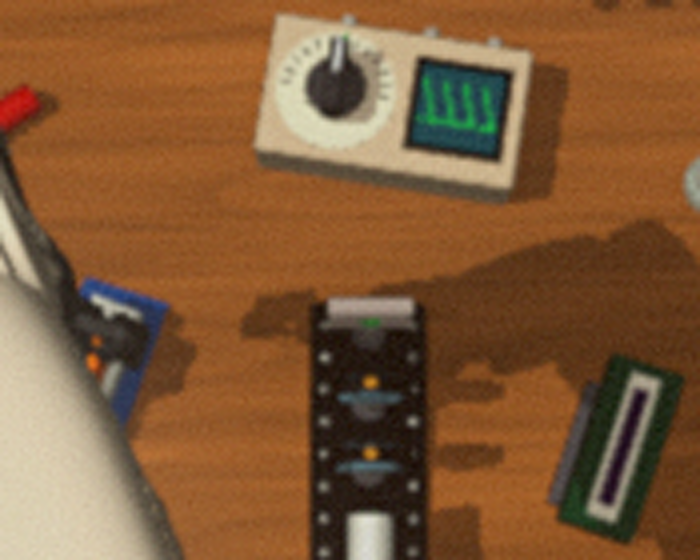

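```bash
python3 - <<'E'
from h import *
np.set_printoptions(precision=4,suppress=True)
T=lambda u,v,z:at('top',180+u/4-.375,95+v/4-.375,z)
d=T(341,40,.105)-T(336,70,.105);print(np.degrees(np.arctan2(d[1],d[0])))
print(np.degrees(np.arctan2(*(T(341,40,.105)-np.array([.706,.011]))[::-1])))
crop('scene',255,150,355,260,5,'s3')
E
```

```text
-9.94426379668988
-6.987921338251062
```

View pics/s3.png

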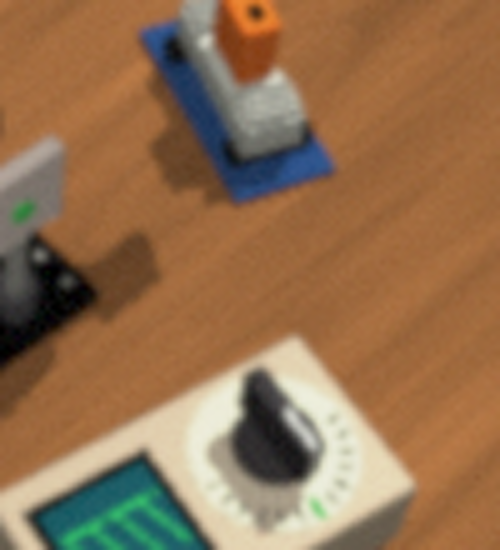

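The pictures show the white pointer (top crop, about 341,40) lying over the green mark and along the meter's axis, and the light is still parked. Next I descend on the handle.

Request:
step_arm(targets="1 0.004 0 -0.08 0 0 0;1 0.004 0 -0.16 0 0 0;1 0.004 0 -0.2 0 0 0;1 0.004 0 -0.2 0 0 0;1 0.004 0 -0.2 0 0 0")

```text
clock: 6.77
eef_pos: [0.4967, 0.1967, 0.1403]
tool_rot: [0.174, 0.985, -0.001, -0.001]
ft_force: [0.8, -0.3, 0.4]
grip_width: 0.0857
grasp_force: 0.0
```

```bash
python3 - <<'E'
from h import *
np.set_printoptions(precision=4,suppress=True)
o=bot.get_obs();q=o["tool_rot"];print(o["clock"],o["eef_pos"],np.degrees(2*np.arctan2(q[1],q[0])),o["grip_width"])
crop('scene',255,110,345,185,7,'s4')
E
```

```text
6.7667 [0.4967 0.1967 0.1403] 159.9597315977461 0.08574801654285068
```

View pics/s4.png

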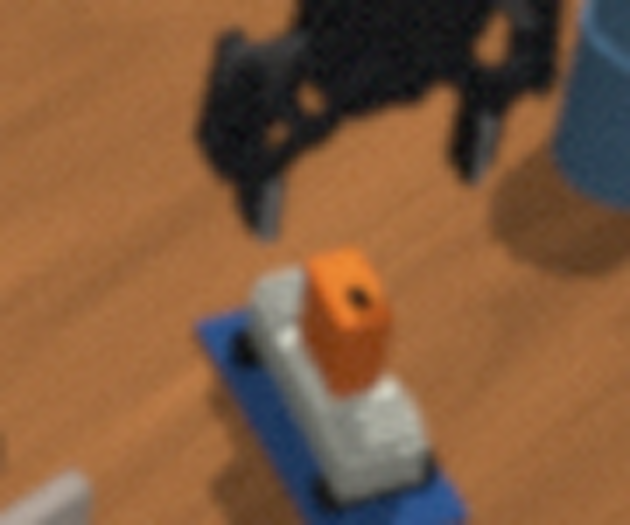

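Request:
step_arm(targets="1 0 0.003 -0.06 0 0 0;1 0 0.003 -0.12 0 0 0;1 0 0.003 -0.166 0 0 0;1 0 0.003 -0.166 0 0 0;1 0 0.003 -0.166 0 0 0;-1 0 0.003 -0.166 0 0 0;-1 0 0.003 -0.166 0 0 0;-1 0 0.003 -0.166 0 0 0;-1 0 0.003 -0.166 0 0 0;-1 0 0.003 -0.166 0 0 0")

```text
clock: 7.65
eef_pos: [0.4971, 0.1997, 0.0593]
tool_rot: [0.173, 0.985, 0.0, 0.001]
ft_force: [-0.5, -0.5, 12.8]
grip_width: 0.0257
grasp_force: 38.7
```

Request:
step_arm(targets="-1 0 0 0 0 0 0;-1 0 0 0 0 0 0;-1 0 0 0 0 0 0;-1 0 0 0 0 0 0;-1 0 0 0 0 0 0")

```text
clock: 8.07
eef_pos: [0.4973, 0.1999, 0.0595]
tool_rot: [0.173, 0.985, 0.001, 0.001]
ft_force: [-1.2, -0.8, 5.6]
grip_width: 0.0259
grasp_force: 58.7
```

Request:
step_arm(targets="-1 0 0 0.02 0 0 0;-1 0 0 0.06 0 0 0;-1 0 0 0.11 0 0 0;-1 0 0 0.16 0 0 0;-1 0 0 0.21 0 0 0;-1 0 0 0.26 0 0 0;-1 0 0 0.31 0 0 0;-1 0 0 0.36 0 0 0;-1 0 0 0.4 0 0 0;-1 0 0 0.4 0 0 0")

```text
clock: 8.9
eef_pos: [0.4983, 0.2003, 0.2631]
tool_rot: [0.173, 0.985, 0.002, 0.003]
ft_force: [0.7, -0.1, -1.6]
grip_width: 0.0256
grasp_force: 58.6
```

Request:
step_arm(targets="-1 -0.014 -0.08 0 0 0 0;-1 -0.027 -0.16 0 0 0 0;-1 -0.041 -0.24 0 0 0 0;-1 -0.055 -0.32 0 0 0 0;-1 -0.068 -0.4 0 0 0 0;-1 -0.082 -0.48 0 0 0 0;-1 -0.096 -0.56 0 0 0 0;-1 -0.11 -0.64 0 0 0 0;-1 -0.124 -0.72 0 0 0 0;-1 -0.137 -0.787 0 0 0 0")

```text
clock: 9.73
eef_pos: [0.4264, -0.196, 0.2569]
tool_rot: [0.173, 0.985, 0.0, -0.001]
ft_force: [-0.3, 0.3, -1.7]
grip_width: 0.0255
grasp_force: 59.0
```

Request:
step_arm(targets="-1 0 0 -0.04 0 0 0;-1 0 0 -0.08 0 0 0;-1 0 0 -0.12 0 0 0;-1 0 0 -0.16 0 0 0;-1 0 0 -0.16 0 0 0;-1 0 0 -0.16 0 0 0")

```text
clock: 10.23
eef_pos: [0.4263, -0.1932, 0.1766]
tool_rot: [0.173, 0.985, 0.001, -0.002]
ft_force: [-0.0, 0.4, -1.1]
grip_width: 0.0254
grasp_force: 59.2
```

```bash
python3 - <<'E'
from h import *
np.set_printoptions(precision=4,suppress=True)
o=bot.get_obs();q=o["tool_rot"];print(o["clock"],o["eef_pos"],q,np.degrees(2*np.arctan2(q[1],q[0])),o["ft_force"],o["grip_width"],o["grasp_force"])
crop('scene',150,150,240,225,8,'s5')
E
```

```text
10.2333 [ 0.4263 -0.1932  0.1766] [ 0.1729  0.9849  0.0006 -0.0025] 160.08617039373834 [-0.0498  0.3561 -1.1263] 0.0254011820939217 59.16727066040039
```

View pics/s5.png

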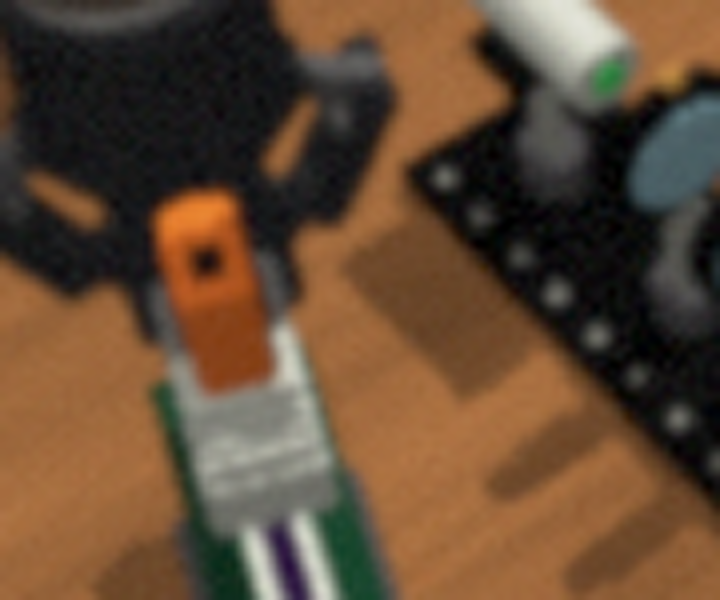

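```bash
python3 - <<'E'
from h import *
np.set_printoptions(precision=4,suppress=True)
S=lambda u,v,z:at('scene',150+u/8-.44,150+v/8-.44,z)
e=np.array([np.cos(np.radians(20)),-np.sin(np.radians(20))])
a,b=S(215,535,.137),S(338,503,.137);print(np.linalg.norm(a-b),(a+b)/2-.055*e, np.degrees(np.arctan2(*(b-a)[::-1])))
print('hole',S(206,260,.215))
print('win',S(278,560,.075))
# old: bar end in s4 view (crop 255,110 x7), bottom corners z=.02
S4=lambda u,v,z:at('scene',255+u/7-.43,110+v/7-.43,z)
print('hole old',S4(358,297,.098))
E
```

```text
0.03918591022723897 [ 0.4209 -0.1939] 66.96072187704134
hole [ 0.4306 -0.1955]
win [ 0.4477 -0.2068]
hole old [0.502  0.1968]
```

```bash
cat > fit.py <<'E'
from h import *
from scipy.optimize import minimize
np.set_printoptions(precision=4,suppress=True)
def mask(f,kind,box):
    h=cv2.cvtColor(cv2.imread(f"pics/{f}.png"),cv2.COLOR_BGR2HSV)
    if kind=='o': m=cv2.inRange(h,(4,205,110),(16,255,255))
    else: m=cv2.inRange(h,(0,0,130),(180,70,255))
    k=np.zeros_like(m);x0,y0,x1,y1=box;k[y0:y1,x0:x1]=m[y0:y1,x0:x1]
    n,l,s,_=cv2.connectedComponentsWithStats(k);i=1+np.argmax(s[1:,4])
    c,_=cv2.findContours((l==i).astype(np.uint8),0,2)
    m=np.zeros_like(m);cv2.drawContours(m,c,-1,255,-1);return m   # holes filled
def fit(views,size,z0,z1,p0):
    def hull(p,v):
        n,x,y,s=v[1:5];c,sn=np.cos(p[2]),np.sin(p[2])
        P=[px(n,(p[0]+c*a-sn*b,p[1]+sn*a+c*b,z)) for a in(-size[0]/2,size[0]/2) for b in(-size[1]/2,size[1]/2) for z in(z0,z1)]
        return cv2.convexHull(((np.array(P)-[x,y]+.5)*s-.5).astype(np.float32))
    def cost(p,each=False):
        r=[]
        for v in views:
            m=np.zeros_like(v[0]);cv2.fillConvexPoly(m,np.round(hull(p,v)*16).astype(np.int32),255,shift=4)
            r.append((m!=v[0]).sum()/(v[0]>0).sum())
        return r if each else sum(r)
    p0=np.array(p0);S=np.vstack([p0,p0+[.006,0,0],p0+[0,.006,0],p0+[0,0,.08]])
    q=minimize(cost,p0,method='Nelder-Mead',options=dict(initial_simplex=S,xatol=1e-4,fatol=1e-4)).x
    return q[:2],np.degrees(q[2]),np.array(cost(q,True)),[int((v[0]>0).sum()) for v in views]
E
python3 - <<'E'
from fit import *
t1=lambda k,b:(mask('t1',k,b),'top',180,95,4); s1=lambda k,b:(mask('s1',k,b),'scene',165,140,4)
y=np.radians(-20.2)
a,b=t1('o',(40,310,130,410)),s1('o',(515,10,600,115))
for V in([a,b],[a],[b]): print('handle',fit(V,(.044,.026),.046,.098,(.497,.199,y)))
a,b=t1('w',(575,355,675,535)),s1('w',(30,215,125,375))
for V in([a,b],[a],[b]): print('window',fit(V,(.113,.022),.075,.0751,(.429,-.195,y)))
v=(mask('s5','o',(140,170,290,400)),'scene',150,150,8)
print('held',fit([v],(.044,.026),.163,.215,(.426,-.194,y)))
E
```

```text
handle (array([0.4946, 0.2015]), np.float64(-45.157533420167375), array([0.6063, 1.3246]), [1923, 1494])
handle (array([0.493 , 0.2012]), np.float64(-17.266917261663952), array([0.6141]), [1923])Traceback (most recent call last):
  File "<stdin>", line 5, in <module>
  File "fit.py", line 24, in fit
    q=minimize(cost,p0,method='Nelder-Mead',options=dict(initial_simplex=S,xatol=1e-4,fatol=1e-4)).x
      ~~~~~~~~^^^^^^^^^^^^^^^^^^^^^^^^^^^^^^^^^^^^^^^^^^^^^^^^^^^^^^^^^^^^^^^^^^^^^^^^^^^^^^^^^^^^
    res = _minimize_neldermead(fun, x0, args, callback, bounds=bounds,
                               **options)
    fxc = func(xc)
    fx = function(np.copy(x), *(wrapper_args + args))
  File "fit.py", line 20, in cost
    m=np.zeros_like(v[0]);cv2.fillConvexPoly(m,np.round(hull(p,v)*16).astype(np.int32),255,shift=4)
                                                        ~~~~^^^^^
  File "fit.py", line 15, in hull
    P=[px(n,(p[0]+c*a-sn*b,p[1]+sn*a+c*b,z)) for a in(-size[0]/2,size[0]/2) for b in(-size[1]/2,size[1]/2) for z in(z0,z1)]
       ~~^^^^^^^^^^^^^^^^^^^^^^^^^^^^^^^^^^^
  File "h.py", line 11, in px
    i=bot.camera_info(n);f=192/np.tan(np.radians(i["vertical_fov"])/2);P=i["pose"]
ValueError: time passes only in moves, steps and waits
```

```bash
python3 - <<'E'
s=open('h.py').read()
s=s.replace("def crop","import functools\n@functools.cache\ndef info(n): return bot.camera_info(n)\ndef crop").replace("i=bot.camera_info(n)","i=info(n)")
open('h.py','w').write(s)
from fit import *
m=mask('t1','o',(20,300,150,420));print('top bbox',cv2.boundingRect(m))
m=mask('s1','o',(500,5,620,120));print('scene bbox',cv2.boundingRect(m))
for z in(.046,.098):
  for a in(-.022,.022):
    for b in(-.013,.013):
      c,s=np.cos(-.352),np.sin(-.352);p=(.497+c*a-s*b,.1995+s*a+c*b,z)
      print((px('top',p)-[180,95]+.5)*4-.5,(px('scene',p)-[165,140]+.5)*4-.5)
for f,q in(('t1',[(85,380),(100,350),(105,370),(65,385),(72,335)]),('s1',[(550,40),(548,75),(570,90),(575,65)])):
  h=cv2.cvtColor(cv2.imread(f'pics/{f}.png'),cv2.COLOR_BGR2HSV);print([h[v,u].tolist() for u,v in q])
E
```

```text
top bbox (59, 333, 50, 61)
scene bbox (537, 32, 44, 69)
[ 98.4004 401.5295] [528.179   73.1405]
[ 66.2097 390.2185] [558.3216  64.3809]
[118.6128 347.1803] [551.7434 113.8647]
[ 86.5291 335.9708] [582.4161 104.7268]
[ 88.6914 392.8289] [534.2731  28.0763]
[ 55.2603 381.0877] [565.4974  19.2094]
[109.7271 336.41  ] [558.8647  69.3424]
[ 76.4114 324.7783] [590.6579  60.0781]
[[14, 236, 234], [13, 244, 215], [10, 117, 126], [11, 185, 211], [2, 118, 158]]
[[13, 205, 226], [11, 214, 119], [11, 196, 129], [11, 211, 173]]
```

```bash
sed -i "s/(4,205,110),(16/(0,178,90),(17/" fit.py; python3 - <<'E'
from fit import *
t1=lambda k,b:(mask('t1',k,b),'top',180,95,4); s1=lambda k,b:(mask('s1',k,b),'scene',165,140,4)
y=np.radians(-20.2)
a,b=t1('o',(50,320,120,405)),s1('o',(525,15,595,118))
print('handle',fit([a,b],(.044,.026),.046,.098,(.497,.199,y)))
a,b=t1('w',(575,355,675,535)),s1('w',(30,215,125,375))
for V in([a,b],[a],[b]): print('window',fit(V,(.113,.022),.075,.0751,(.429,-.195,y)))
v=(mask('s5','o',(140,170,290,400)),'scene',150,150,8)
print('held',fit([v],(.044,.026),.163,.215,(.426,-.194,y)))
E
```

```text
handle (array([0.4954, 0.2016]), np.float64(-36.459763292411395), array([0.3906, 0.2729]), [2199, 3060])
window (array([ 0.4289, -0.196 ]), np.float64(-20.098711685354182), array([0.0876, 0.1147]), [5148, 5204])
window (array([ 0.4295, -0.1952]), np.float64(-20.29783027123291), array([0.0806]), [5148])
window (array([ 0.4274, -0.1964]), np.float64(-20.69637834941882), array([0.1001]), [5204])
held (array([ 0.4191, -0.1909]), np.float64(-22.34074167424038), array([0.2527]), [15265])
```

Request:
step_arm(targets="-1 0.005 -0.004 -0.02 0 0 0;-1 0.005 -0.004 -0.04 0 0 0;-1 0.005 -0.004 -0.06 0 0 0;-1 0.005 -0.004 -0.08 0 0 0;-1 0.005 -0.004 -0.08 0 0 0;-1 0.005 -0.004 -0.08 0 0 0;-1 0.005 -0.004 -0.08 0 0 0")

```text
clock: 10.87
eef_pos: [0.4314, -0.1962, 0.1392]
tool_rot: [0.173, 0.985, -0.0, 0.001]
ft_force: [-0.1, 0.5, -2.0]
grip_width: 0.0258
grasp_force: 59.2
```

```bash
python3 - <<'E'
from fit import *
o=bot.get_obs();q=o["tool_rot"];print(o["clock"],o["eef_pos"],q,np.degrees(2*np.arctan2(q[1],q[0])),o["ft_force"])
e=o["eef_pos"];zb=e[2]-.0395
c,s=np.cos(np.radians(-20.1)),np.sin(np.radians(-20.1))
out=[]
for n,(x0,y0,x1,y1) in(('scene',(150,165,230,245)),('top',(290,170,355,235))):
    k=400/(x1-x0)
    im=cv2.resize(bot.camera(n)[y0:y1,x0:x1,::-1],(400,400),interpolation=cv2.INTER_CUBIC)
    raw=im.copy()
    def box(cx,cy,L,W,za,zb_,col):
        P=[[px(n,(cx+c*a-s*b,cy+s*a+c*b,z)) for a,b in((-L/2,-W/2),(L/2,-W/2),(L/2,W/2),(-L/2,W/2))] for z in(za,zb_)]
        P=((np.array(P)-[x0,y0]+.5)*k-.5)
        for r in P: cv2.polylines(im,[np.round(r*8).astype(np.int32)],True,col,1,cv2.LINE_AA,3)
    box(e[0],e[1],.11,.04,zb,zb+.026,(255,0,255)); box(e[0],e[1],.044,.026,zb+.078,zb+.078,(255,255,0)); box(.429,-.1957,.13,.056,.075,.075,(0,255,255))
    if n=='scene': out=[raw,im]
    else: cv2.imwrite('pics/t6.png',im)
cv2.imwrite('pics/s6.png',np.hstack(out))
E
```

```text
10.8667 [ 0.4314 -0.1962  0.1392] [ 0.1728  0.985  -0.0003  0.0009] 160.0969296820015 [-0.0736  0.5001 -1.9516]
```

View pics/s6.png

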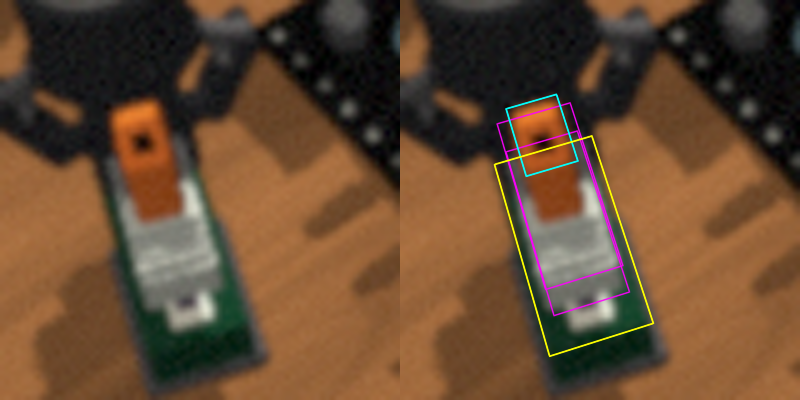

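Request:
step_arm(targets="-1 0 0 -0.005 0 0 0;-1 0 0 -0.01 0 0 0;-1 0 0 -0.015 0 0 0;-1 0 0 -0.018 0 0 0;-1 0 0 -0.018 0 0 0;-1 0 0 -0.018 0 0 0;-1 0 0 -0.018 0 0 0;-1 0 0 -0.018 0 0 0;-1 0 0 -0.018 0 0 0")

```text
clock: 11.72
eef_pos: [0.4306, -0.1959, 0.1294]
tool_rot: [0.173, 0.985, -0.0, 0.0]
ft_force: [-0.4, 1.0, -2.2]
grip_width: 0.0255
grasp_force: 59.2
```

Request:
step_arm(targets="-1 0 0 -0.004 0 0 0;-1 0 0 -0.008 0 0 0;-1 0 0 -0.01 0 0 0;-1 0 0 -0.01 0 0 0;-1 0 0 -0.01 0 0 0;-1 0 0 -0.01 0 0 0;-1 0 0 -0.01 0 0 0;-1 0 0 -0.01 0 0 0;-1 0 0 -0.01 0 0 0;-1 0 0 -0.01 0 0 0")

```text
clock: 12.55
eef_pos: [0.4306, -0.1959, 0.1244]
tool_rot: [0.173, 0.985, -0.0, 0.0]
ft_force: [-0.5, 0.3, -1.4]
grip_width: 0.0254
grasp_force: 59.2
```

```bash
python3 - <<'E'
from fit import *
o=bot.get_obs();q=o["tool_rot"];print(o["clock"],o["eef_pos"],q,o["ft_force"],o["grasp_force"])
# bar-end edges along the light's centre line and +-10 mm: brightness profile in the scene view, z = bar underside level
im=cv2.GaussianBlur(bot.camera('scene'),(3,3),0).astype(np.float32)
c,s=np.cos(np.radians(-20.1)),np.sin(np.radians(-20.1));e=o["eef_pos"];z=e[2]-.0395
for b in(-.010,0,.010):
    print(b,[(int(a*1000),cv2.getRectSubPix(im,(1,1),tuple(map(float,px('scene',(e[0]+c*a-s*b,e[1]+s*a+c*b,z)))))[0,0].astype(int).tolist()) for a in np.arange(.036,.072,.003)])
E
```

```text
12.55 [ 0.4306 -0.1959  0.1244] [ 0.1729  0.9849 -0.      0.0001] [-0.5006  0.3415 -1.3525] 59.22075569629669
-0.01 [(36, [136, 137, 127]), (39, [122, 123, 115]), (42, [112, 113, 105]), (45, [111, 112, 104]), (48, [119, 118, 109]), (51, [130, 129, 118]), (54, [134, 134, 120]), (57, [117, 120, 105]), (60, [79, 89, 74]), (63, [40, 61, 45]), (66, [18, 46, 29]), (69, [10, 39, 23])]
0 [(36, [141, 141, 132]), (39, [126, 126, 118]), (42, [113, 114, 107]), (45, [112, 113, 105]), (48, [121, 121, 112]), (51, [136, 134, 123]), (54, [143, 140, 127]), (57, [127, 128, 113]), (60, [88, 97, 82]), (63, [46, 67, 51]), (66, [21, 50, 33]), (69, [12, 41, 26])]
0.01 [(36, [133, 134, 124]), (39, [122, 123, 115]), (42, [113, 114, 107]), (45, [109, 110, 103]), (48, [108, 109, 101]), (51, [105, 108, 98]), (54, [94, 103, 89]), (57, [75, 91, 75]), (60, [51, 74, 57]), (63, [30, 63, 43]), (66, [19, 57, 36]), (69, [12, 48, 28])]
```

```bash
python3 - <<'E'
from fit import *
im=cv2.GaussianBlur(cv2.imread('pics/s1.png'),(5,5),0)[:,:,::-1].astype(np.float32)
it=cv2.GaussianBlur(cv2.imread('pics/t1.png'),(5,5),0)[:,:,::-1].astype(np.float32)
c,s=np.cos(np.radians(-20.1)),np.sin(np.radians(-20.1));e=[.4973,.1999]
def prof(I,n,o,z,b,R): 
    return [(int(round(a*1000)),cv2.getRectSubPix(I,(1,1),tuple(map(float,(px(n,(e[0]+c*a-s*b,e[1]+s*a+c*b,z))-o+.5)*4-.5)))[0,0].astype(int).tolist()) for a in R]
o1,o2=np.array([165,140]),np.array([180,95])
for z,b in((.02,0),(.046,0)): print('scene',z,prof(im,'scene',o1,z,b,np.arange(.036,.069,.003)))
for b in(-.01,.01):print('top+',prof(it,'top',o2,.046,b,np.arange(.045,.066,.003)));print('top-',prof(it,'top',o2,.046,b,np.arange(-.066,-.045,.003)))
E
```

```text
scene 0.02 [(36, [121, 120, 112]), (39, [110, 111, 103]), (42, [105, 107, 99]), (45, [102, 103, 95]), (48, [97, 99, 90]), (51, [81, 81, 78]), (54, [52, 54, 61]), (57, [29, 43, 65]), (60, [25, 47, 82]), (63, [33, 60, 100]), (66, [37, 69, 115]), (69, [41, 76, 127])]
scene 0.046 [(36, [158, 159, 148]), (39, [157, 158, 149]), (42, [156, 157, 146]), (45, [145, 146, 135]), (48, [129, 129, 121]), (51, [126, 127, 119]), (54, [124, 124, 115]), (57, [114, 113, 105]), (60, [107, 106, 99]), (63, [103, 103, 96]), (66, [96, 95, 89]), (69, [75, 75, 74])]
top+ [(45, [198, 195, 179]), (48, [201, 200, 180]), (51, [182, 179, 164]), (54, [107, 105, 110]), (57, [52, 57, 84]), (60, [40, 58, 108]), (63, [60, 65, 119]), (66, [113, 78, 80])]
top- [(-66, [52, 73, 131]), (-63, [42, 65, 125]), (-60, [68, 85, 125]), (-57, [157, 159, 160]), (-54, [221, 217, 200]), (-51, [222, 222, 203]), (-48, [221, 219, 201]), (-45, [215, 212, 195])]
top+ [(45, [212, 208, 188]), (48, [212, 208, 188]), (51, [194, 193, 176]), (54, [134, 139, 149]), (57, [62, 83, 130]), (60, [40, 66, 128]), (63, [66, 72, 123]), (66, [123, 83, 84])]
top- [(-66, [53, 73, 132]), (-63, [48, 71, 130]), (-60, [59, 75, 122]), (-57, [124, 124, 128]), (-54, [184, 182, 165]), (-51, [199, 197, 180]), (-48, [198, 196, 179]), (-45, [209, 205, 187])]
```

Request:
step_arm(targets="-1 0.003 -0.001 -0.002 0 0 0;-1 0.003 -0.001 -0.003 0 0 0;-1 0.003 -0.001 -0.003 0 0 0;-1 0.003 -0.001 -0.003 0 0 0;-1 0.003 -0.001 -0.003 0 0 0;-1 0.003 -0.001 -0.003 0 0 0;-1 0.003 -0.001 -0.003 0 0 0;-1 0.003 -0.001 -0.003 0 0 0;-1 0.003 -0.001 -0.003 0 0 0;-1 0.003 -0.001 -0.003 0 0 0")

```text
clock: 13.43
eef_pos: [0.4321, -0.1964, 0.1228]
tool_rot: [0.173, 0.985, -0.0, 0.0]
ft_force: [-0.6, 0.4, -1.5]
grip_width: 0.0253
grasp_force: 59.2
```

```bash
python3 -c "
from workcell import bot
o=bot.get_obs();print(o['eef_pos'],o['ft_force'],o['grasp_force'],abs(o['joint_vel']).max());print(bot.job_done())"
```

```text
[ 0.43206773 -0.19641664  0.12282432] [-0.62625875  0.38346148 -1.47604348] 59.220401644706726 0.0014663856621061019
the job is handed in; nothing more can be done
None
```

I zeroed the knob, then handed in at about 13.4 s with the light held still and aligned above the detector. By my estimate it is 8 to 14 mm up and centred within about 5 mm; the hand-in gave no verdict.

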